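# Unlock the puzzle locker and fetch the tin of spare pieces

### The job

Turn the brass key of the grey locker a full quarter turn clockwise, then swing its blue sloping panel wide open by the bar handle. Lift the yellow tin of spare pieces out and set it down, without dropping it, standing upright inside the dark wooden tray; leave the key turned, the panel open, and the mug, glue bottle and small red box where they are.

Things in the scene. Friction and masses are not known exactly. Their poses are not given: they have to be found in the camera images.
- locker: (All sizes and frame points are in mm.) Fixed grey steel locker, 228 deep (x), 240 wide (y); origin on the table under it, z up, front (-x) faces the robot. Front wall 50 high, outer face at x -108; back 165 high at x 120. Between them the blue panel, closed at the start, slopes up to the back at 30 deg from level. Its place and yaw vary.
- compartment (a point): Middle of the locker's front compartment floor, where the tin stands: locker frame (-46, 0, 10). The floor runs from x -102 (front wall) to x 10 (60 high partition), side walls at y +-115. A keeper tab 24 wide juts 30 inward from the front wall's top at y 55. Axes as the locker's.
- panel (a joint): Opening angle of the panel: 0 closed, grows as its lower edge swings up about its upper edge; stop at 1.85. Stiff hinge: it stays where it is left; lifting at the handle takes about 8 N. The key's cam holds it shut (1 mm play) until the key is past about 1.1. Panel 240 wide, 223 from hinge to free edge, 8 thick, 0.45 kg.
- panel_hinge (a point): Middle of the hinge line, at the panel's upper (back) edge on its underside; in the locker frame (85, 0, 165). Axes turn with the panel: y along the hinge (the locker's y), -x down the panel to its free edge, z square out of the panel. Opening by a turns it by +a about +y.
- panel_handle (a point): Middle of the steel bar handle: round bar 10 thick, 80 long along y, its axis 35 off the panel's outer face, on two end posts. In the panel_hinge frame (-175, -40, 43); same axes. The bar may roll in the fingers as the panel swings.
- key (a joint): Angle of the key: 0 locked, grows clockwise as seen facing the panel, stop at 1.57 (quarter turn, unlocked). It starts between 0.05 and 0.3. Turning takes about 0.1 N m; it stays where it is left.
- key_grip (a point): Centre of the brass key's bow, on the key's axis; panel_hinge frame (-165, 55, 41). The key stays in its lock. Bow: plate 28 wide (x), 8 thick (y: pinch across this), from 20 to 46 off the panel's outer face. z is the key's axis, square out of the panel; axes turn with the key (clockwise = negative about z) and at angle 0 equal panel_hinge's.
- tin: Round yellow tin with a steel band, 50 in diameter, 40 high, 0.12 kg, closed; origin at the centre of its underside, z up. At the start it stands upright on the inner floor of the locker under the panel.
- tray: Dark wooden tray, 160 (x) by 140 (y) outside, walls 5 thick and 25 high, floor 5 thick with grey felt, fixed to the table on the left or right of the locker; origin at the centre of its underside.
- small_box: Loose red puzzle box 120 x 90 x 45 high, origin at the centre of its underside. Leave alone. It stands on the other side of the locker from the tray.
- mug: Loose blue mug, 80 in diameter, 90 high, origin at the centre of its underside. Leave alone.
- glue: Loose white glue bottle, 48 in diameter, 130 high, origin at the centre of its underside. Leave alone.
There are look-alikes about, which are no part of the job. Of the things like the tray, leave any that is green; of the rest the smaller one is meant.

How it is judged:
By the outcome, as a careful person would: the job done as asked, in the order asked, and still so for the second after the job is handed in, with the robot touching nothing.
It also fails if it takes over 69 s, if anything falls off the work surface, if the arm or the gripper's body presses on something with over 40 N, if the wrist force passes 120 N, or if a joint passes its speed limit or range.

### The arm

A 6-joint arm with a two-finger parallel gripper is mounted at the origin on the work surface. World frame = base frame: x ahead of the robot, y to its left, z up, the work surface at z = 0. Lengths are in m, angles in degrees, forces in N, time in s.
With the tool pointing down it reaches from about 0.275 to 0.85 m from the base axis. Payload 19 kg.
Tool frame: the origin (TCP) lies at the very end of the fingers, on their centre line; the grasp point (between the pads) lies 19 mm behind it; z points along the fingers, y is the line along which they close (so a half turn about z gives the same grasp; the last joint's range is limited). The gripper opens to 85 mm and grips with 20 to 120 N. Pads are 22 mm wide; open, the fingers measure 114 mm over their backs; the gripper's body (76 mm by 85 mm) begins 54 mm behind the grasp point. The pads swing forward as they close: fully open they stand 13 mm farther back than shut.
Start: joints at [64.744, 8.623, 82.357, -0, 89.026, -7.678], TCP at [0.174, 0.548, 0.231] pointing down, gripper open.
Joint ranges: [-160.23, 160.23], [-39.13, 120.54], [6.94, 153.29], [-79.49, 259.48], [9.18, 160.14], [-161.06, 161.06]. Speed limits (degrees/s): [108.29, 108.29, 127.2, 172.46, 172.46, 172.46].

### API

Orientations are given as [roll, pitch, yaw] about the fixed x, y, z axes, in that order (R = Rz(yaw) Ry(pitch) Rx(roll)).
In Python, from plant import * gives the robot as it stands. Calls block until the motion is done:
- movep(position, orientation): joint-space move of the TCP to a pose.
- move_linear(position, ori=None, feed=0.15, force_limit=None): straight line of the TCP; ori=None keeps the orientation; feed is the mean speed in m/s. With force_limit (N) it stops when the force on the tool has changed by that much, and returns True; else False.
- move_j(angles): joint-space move.
- open_gripper() and clamp(): open the fingers fully, or close them until they stop; the grip force is fixed at half the most.
- dwell(seconds).
- inverse_kinematics(position, orientation): joint angles nearest the present ones, or None.
- get_obs(): the state.
- read_camera(name): name is "scene" or "side" or "wrist"; returns a dict with "color" (480x640x3 uint8, red, green, blue), "fx", "fy", "cx", "cy" (pixels), "distortion" ([k1, k2, p1, p2, k3] as OpenCV has them; the pictures are not rectified), "world_to_cam" (4x4, takes a point from world to camera coordinates); the wrist camera has in their place "T_tool_cam" (4x4, takes a point from camera to tool coordinates, whose origin is the TCP and whose axes are the flange's). Camera axes: x right, y down, z forward; pixel columns grow to the right and rows downward; lengths in m; the calibration is good to about 2 mm. A picture is of the moment at which its call begins: read the wrist's pose just before it. There is no depth.
A pose or a line that the arm cannot do raises IKError and nothing moves.
- close_job(): hands the job in; it is judged then, once.
The state is a dict: "clock": time; "joint_positions": joint angles; "joint_velocities": joint speeds; "tau": joint torques, N m; "position": TCP position; "tool_rot": TCP orientation; "ft_force": force on the tool from outside, world axes, zero at the start; "wrist_torque": the same for the moment, N m; "grip_width": finger opening in m; "grip_force": force on a finger pad.
Only numpy, scipy, OpenCV 4.12 (cv2) and the standard library are available. Lean on these libraries where they do the work, as an engineer would, in place of code of your own. Each camera call takes 0.05 s, during which the arm holds its last target. There are 200 camera calls.

## Working session

There is one attempt and no reset: what is moved stays moved. The work goes in short steps, each a Python script; the robot and the scene stay as the last script left them, time stands still between calls to the robot, and variables do not carry over. Pictures are saved under pics/ and viewed, at most 12 in all, crops included, and the job is handed in when it is done.

```bash
ls; mkdir -p pics
python3 - <<'E'
from plant import *
import cv2, numpy as np
for n in ["scene","side"]:
    c=read_camera(n); cv2.imwrite(f"pics/{n}0.png",c["color"][:,:,::-1])
    print(n,c["fx"],c["fy"],c["cx"],c["cy"],c["distortion"]);print(np.round(c["world_to_cam"],3).tolist())
print(get_obs()["clock"], get_obs()["tool_rot"])
c=read_camera("wrist");cv2.imwrite("pics/wrist0.png",c["color"][:,:,::-1]);print(np.round(c["T_tool_cam"],3).tolist(),c["fx"])
E
```

```text
pics
scene 584.3601914859814 584.3601914859814 323.0360972015574 239.5872581065468 [-0.16998092  0.          0.          0.          0.        ]
[[0.385, 0.923, -0.011, -0.287], [0.768, -0.327, -0.551, -0.252], [-0.512, 0.204, -0.835, 1.703], [0.0, 0.0, 0.0, 1.0]]
side 486.8391094954367 486.8391094954367 326.85640257761037 231.83307135575893 [-0.06191246  0.          0.          0.          0.        ]
[[0.729, -0.685, 0.022, -0.265], [-0.349, -0.398, -0.849, 0.302], [0.59, 0.611, -0.529, 1.166], [0.0, 0.0, 0.0, 1.0]]
0.1 [-1.79939984e+02 -7.04285873e-03  1.62423838e+02]
[[0.0, -0.951, -0.309, 0.081], [1.0, 0.001, -0.001, -0.001], [0.001, -0.309, 0.951, -0.143], [0.0, 0.0, 0.0, 1.0]] 427.7750561200633
```

View pics/scene0.png

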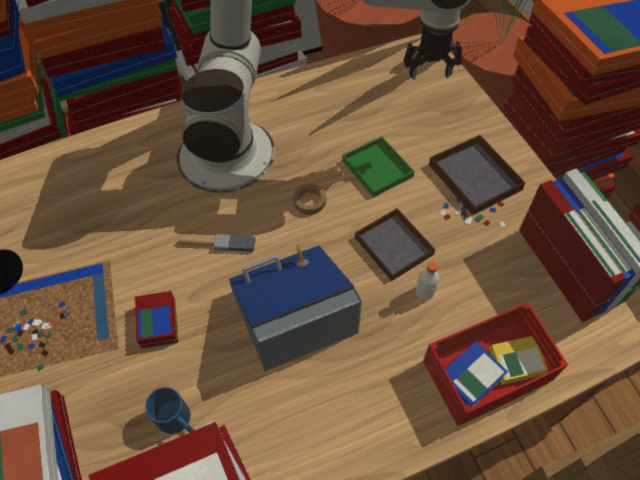

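View pics/side0.png

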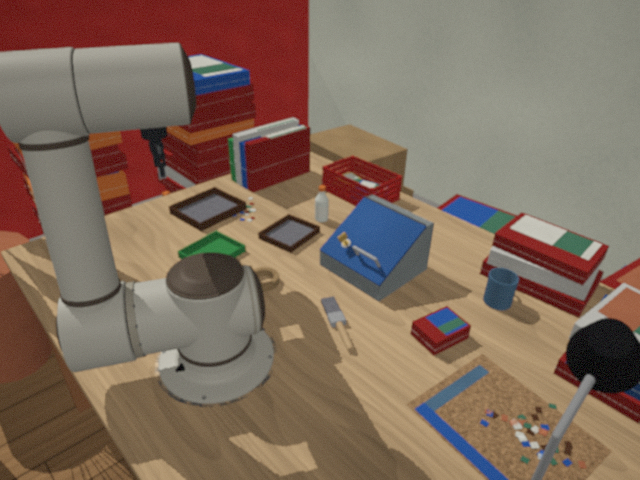

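The scene picture shows the locker around (295,305), with its bar handle at (262,268), key at (302,256) and blue panel corners near (231,286), (318,248), (360,290) and (252,326). The smaller dark tray is at (395,244), left of the locker. The green tray and the bigger dark one are the look-alikes.

```bash
cat > h.py <<'E'
import numpy as np, cv2
from scipy.spatial.transform import Rotation as Rn
def rays(c,px,T_wc=None):
    K=np.array([[c["fx"],0,c["cx"]],[0,c["fy"],c["cy"]],[0,0,1]]);
    u=cv2.undistortPoints(np.array(px,float).reshape(-1,1,2),K,np.array(c["distortion"])).reshape(-1,2)
    T=np.linalg.inv(c["world_to_cam"]) if T_wc is None else T_wc
    d=np.c_[u,np.ones(len(u))]@T[:3,:3].T
    return T[:3,3],d
def onplane(c,px,z,T=None):
    o,d=rays(c,px,T); z=np.broadcast_to(z,len(d)); return o+d*((z-o[2])/d[:,2])[:,None]
def project(c,P,T_wc=None):
    W=np.array(c["world_to_cam"]) if T_wc is None else np.linalg.inv(T_wc)
    K=np.array([[c["fx"],0,c["cx"]],[0,c["fy"],c["cy"]],[0,0,1]]);
    return cv2.projectPoints(np.array(P,float),cv2.Rodrigues(W[:3,:3])[0],W[:3,3],K,np.array(c["distortion"]))[0].reshape(-1,2)
def wrist_T(c,ob):
    T=np.eye(4);T[:3,:3]=Rn.from_euler('xyz',ob["tool_rot"],degrees=True).as_matrix();T[:3,3]=ob["position"];return T@np.array(c["T_tool_cam"])
def rigid2(L,W):
    "planar fit locker->world"
    a,b=L[:,:2]-L[:,:2].mean(0),W[:,:2]-W[:,:2].mean(0)
    th=np.arctan2((a[:,0]*b[:,1]-a[:,1]*b[:,0]).sum(),(a*b).sum())
    R=np.array([[np.cos(th),-np.sin(th)],[np.sin(th),np.cos(th)]])
    t=W[:,:2].mean(0)-R@L[:,:2].mean(0); return t,th,np.linalg.norm(L[:,:2]@R.T+t-W[:,:2],axis=1)
def comp(m,seed):
    m=cv2.morphologyEx(m.astype(np.uint8),cv2.MORPH_OPEN,np.ones((3,3)))
    n,l=cv2.connectedComponents(m); return (l==l[seed[1],seed[0]]).astype(np.uint8)
def poly(m,eps,hull=True):
    k=max(cv2.findContours(m,cv2.RETR_EXTERNAL,cv2.CHAIN_APPROX_NONE)[0],key=cv2.contourArea)
    if hull:k=cv2.convexHull(k)
    return cv2.approxPolyDP(k,eps,True).reshape(-1,2)
E
python3 - <<'E'
from plant import *
from h import *
c=read_camera("scene"); s=read_camera("side")
hs=cv2.cvtColor(c["color"],cv2.COLOR_RGB2HSV); print(hs[300,290],hs[335,300],hs[350,290],hs[244,395],hs[222,390])
h2=cv2.cvtColor(s["color"],cv2.COLOR_RGB2HSV); print(h2[235,385],h2[280,370],h2[250,425])
m=comp((hs[...,0]>105)&(hs[...,0]<128)&(hs[...,1]>140),(290,300)); print(m.sum(),poly(m,4).tolist())
m2=comp((h2[...,0]>100)&(h2[...,0]<128)&(h2[...,1]>140),(385,235)); print(m2.sum(),poly(m2,4).tolist())
v=hs[...,2]; felt=comp((hs[...,1]<70)&(v<150),(395,244)); print(felt.sum(),poly(felt,4).tolist())
dark=comp(v<70,(380,224)); print(dark.sum(),poly(dark,4).tolist())
big=np.hstack([cv2.resize(c["color"][200:380,215:375],(533,600),interpolation=cv2.INTER_CUBIC)])
cv2.imwrite("pics/crop1.png",big[:,:,::-1])
E
```

```text
[110 167  96] [60 10 50] [ 0  0 53] [165   6  87] [ 0  9 86]
[108 155 140] [110 106 106] [60  9 89]
4006 [[346, 279], [341, 288], [252, 323], [234, 289], [309, 253], [326, 256]]
4285 [[363, 199], [424, 226], [380, 283], [322, 250]]
2057 [[396, 216], [426, 252], [391, 272], [361, 235]]
248109 [[639, 0], [639, 435], [612, 479], [0, 479], [0, 159], [210, 0]]
```

View pics/crop1.png

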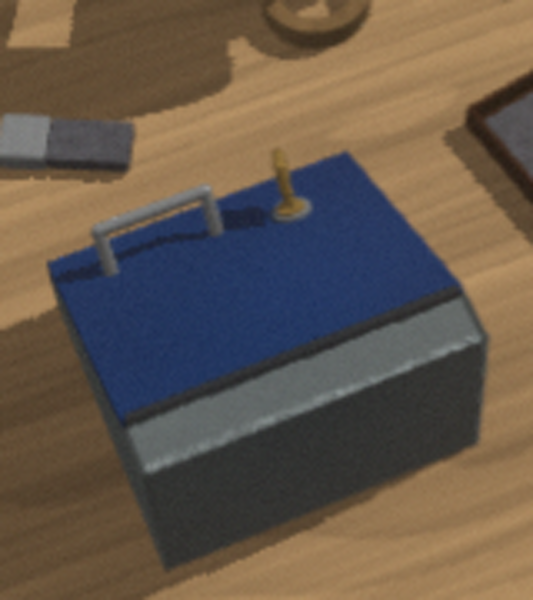

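The crop shows the panel corners at full-image pixels (229.4,278.9), (320,245.6), (353,287.6) and (251.6,325.4). The felt quad in the tray was found by its mask.

Run:
```python
from plant import *
from h import *
c=read_camera("scene"); s=read_camera("side")
L=np.array([[-.112,-.12,.0604],[-.112,.12,.0604],[.081,.12,.1719],[.081,-.12,.1719]])
W=[]
for cam,px in((c,[[229.4,278.9],[320,245.6],[353,287.6],[251.6,325.4]]),(s,[[380,283],[322,250],[363,199],[424,226]])):
    w=onplane(cam,px,L[:,2]); W.append(w); t,th,e=rigid2(L,w); print(t,np.degrees(th),e*1000)
    print(np.round(w,3).tolist())
t,th,e=rigid2(np.r_[L,L],np.r_[W[0],W[1]]); print("both",t,np.degrees(th))
w=onplane(c,[[396,216],[426,252],[391,272],[361,235]],.005); print("felt",np.round(w,3).tolist(),w.mean(0),np.linalg.norm(np.roll(w,1,0)-w,axis=1))
def Lw(p): p=np.array(p); return np.r_[t+np.array([[np.cos(th),-np.sin(th)],[np.sin(th),np.cos(th)]])@p[:2],p[2]]
def H(p): 
    n=np.array([-.5,0,.866]); x=np.array([.866,0,.5]); return np.array([.085,0,.165])+x*p[0]+np.array([0,p[1],0])+n*p[2]
pts=[Lw(H((-.175,-.04,.043))),Lw(H((-.165,.055,.041)))]
print(np.round(pts,3).tolist(),project(c,pts),project(s,pts))
for n,im in(("scene",c),("side",s)):
    I=im["color"].copy()
    hs=cv2.cvtColor(I,cv2.COLOR_RGB2HSV)
    if n=="side": 
        cv2.imwrite("pics/crop2.png",cv2.resize(I[180:300,300:450],(750,600),interpolation=cv2.INTER_CUBIC)[:,:,::-1])
```

```text
[0.55536286 0.00122703] 0.33661273941489495 [1.30200186 1.5178175  4.34579835 4.54890769]
[[0.445, -0.118, 0.06], [0.442, 0.119, 0.06], [0.637, 0.117, 0.172], [0.636, -0.114, 0.172]]
[ 0.54994018 -0.00370021] 2.0318582637032563 [14.56020504 10.51836491 15.07954519  8.78763291]
[[0.452, -0.117, 0.06], [0.442, 0.106, 0.06], [0.615, 0.109, 0.172], [0.628, -0.116, 0.172]]
both [ 0.55265337 -0.00124422] 1.1559133165175155
felt [[0.401, 0.356, 0.005], [0.534, 0.377, 0.005], [0.552, 0.267, 0.005], [0.42, 0.244, 0.005]] [0.47695421 0.31083576 0.005     ] [0.11401364 0.13454841 0.11143131 0.1338626 ]
[[0.465, -0.043, 0.115], [0.473, 0.052, 0.118]] [[259.26693914 263.62535016]
 [298.35285157 251.96395164]] [[364.82392219 253.31781788]
 [342.74188272 237.48312296]]
```

View pics/crop2.png

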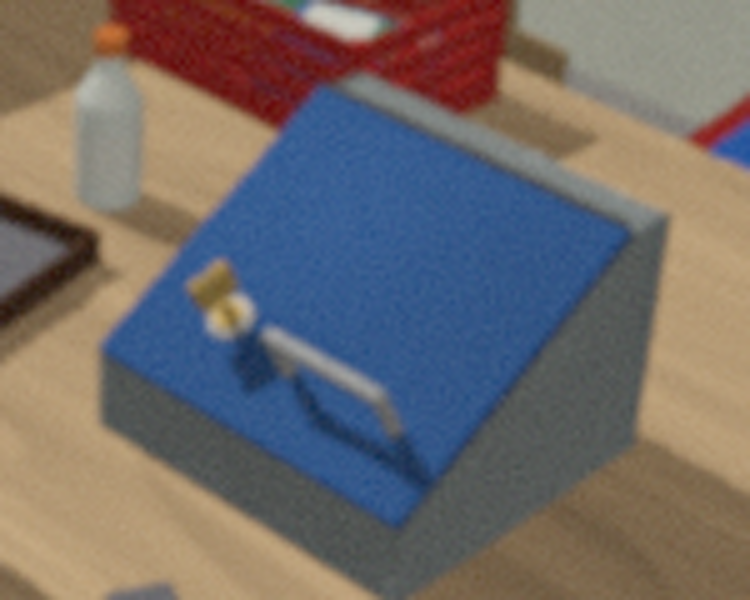

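The side crop puts the bow at (342.6,237) and the bar middle at (365.2,252.8). Both are within 1 px of where the locker fit predicts them. Next I'll take a close wrist view square to the panel and check reachability along the opening arc.

```bash
cat >> h.py <<'E'
T0=np.array([.5535,0.]); TH=np.radians(.7)
import json,os
if os.path.exists("lock.json"): _=json.load(open("lock.json")); T0=np.array(_[:2]); TH=_[2]
def Lw(p): 
    p=np.array(p,float); c,s=np.cos(TH),np.sin(TH); return np.array([T0[0]+c*p[0]-s*p[1],T0[1]+s*p[0]+c*p[1],p[2]])
def Rp(a): return Rn.from_euler('z',TH).as_matrix()@Rn.from_euler('y',a-np.radians(30)).as_matrix()
def Hw(p,a=0): return Lw((.085,0,.165))+Rp(a)@np.array(p,float)
def eul(R): return Rn.from_matrix(R).as_euler('xyz',degrees=True).tolist()
def toolR(z,y): y=y/np.linalg.norm(y); return np.c_[np.cross(y,z),y,z]
E
python3 - <<'E'
from plant import *
from h import *
R=Rp(0); Rt=toolR(-R[:,2],R[:,1])
p=Hw((-.165,.012,.041+.11)); t0=get_obs()["clock"]
print(inverse_kinematics(p.tolist(),eul(Rt)))
for a in np.linspace(0,1.8,7):
    h=Hw((-.175,-.04,.043),a); row=[]
    for tau in range(-30,75,15):
        t=np.radians(tau); z=Rn.from_euler('z',TH).apply([-np.sin(t),0,-np.cos(t)]); yl=Rn.from_euler('z',TH).apply([0,1,0])
        for sg in(1,-1):
            Rt2=toolR(z,np.cross(z,sg*yl)); q=inverse_kinematics((h+.019*z).tolist(),eul(Rt2)); row.append(f"{tau}{'+' if sg>0 else '-'}:"+("x" if q is None else ",".join(f"{v:.0f}" for v in q)))
    print(round(a,2),np.round(h,3)," ".join(row))
movep(p.tolist(),eul(Rt)); 
ob=get_obs(); c=read_camera("wrist"); T=wrist_T(c,ob); print(t0,ob["clock"],ob["position"],p,ob["joint_positions"])
cv2.imwrite("pics/w1.png",c["color"][:,:,::-1])
import pickle; pickle.dump((c,T),open("w1.pkl","wb"))
pts=[Hw((-.165,.055,.041)),Hw((-.165,.055,.054)),Hw((-.175,-.08,.043)),Hw((-.175,0,.043)),Hw((-.223,.12,.008)),Hw((-.223,-.12,.008))]
print(np.round(project(c,pts,T),1).tolist())
E
```

```text
[ -15.39872318  -31.80171297  122.19284423    9.12980453   60.90275442
 -108.50189237]
0.0 [ 0.466 -0.041  0.115] -30+:-22,-16,127,16,43,-32 -30-:-22,-16,127,16,43,148 -15+:-18,-8,117,6,57,-21 -15-:-18,-8,117,6,57,159 0+:-14,1,107,0,72,-15 0-:x 15+:-12,11,98,-3,87,-12 15-:x 30+:-11,20,89,-6,100,-11 30-:x 45+:-10,30,81,-8,113,-11 45-:x 60+:-9,39,75,-10,125,-11 60-:x
0.3 [ 0.459 -0.041  0.168] -30+:-22,-21,123,15,51,-30 -30-:-22,-21,123,15,51,150 -15+:-18,-12,113,5,65,-20 -15-:-18,-12,113,5,65,160 0+:-15,-3,104,0,79,-15 0-:x 15+:-12,7,95,-3,93,-13 15-:x 30+:-11,17,87,-6,106,-12 30-:x 45+:-10,26,80,-8,118,-11 45-:x 60+:-9,35,75,-11,130,-12 60-:x
0.6 [ 0.468 -0.041  0.221] -30+:-22,-22,118,13,57,-27 -30-:-22,-22,118,13,57,153 -15+:-17,-13,108,5,71,-19 -15-:-17,-13,108,5,71,161 0+:-14,-3,98,0,85,-15 0-:x 15+:-12,6,90,-3,99,-13 15-:x 30+:-11,16,82,-6,112,-12 30-:x 45+:-10,25,75,-9,124,-12 45-:x 60+:-9,33,71,-12,135,-13 60-:x
0.9 [ 0.492 -0.041  0.269] -30+:-20,-20,111,12,61,-24 -30-:-20,-20,111,12,61,156 -15+:-16,-11,101,4,76,-18 -15-:x 0+:-14,-1,91,0,91,-14 0-:x 15+:-12,8,82,-3,105,-13 15
[... 400 characters left out ...]
,9,65,-18 -30-:x -15+:-14,-1,84,4,82,-14 -15-:x 0+:-12,8,73,0,99,-12 0-:x 15+:-10,18,63,-3,114,-12 15-:x 30+:-9,28,53,-6,129,-12 30-:x 45+:-8,36,45,-10,143,-15 45-:x 60+:-8,44,40,-17,155,-20 60-:-8,44,40,-17,155,160
1.8 [ 0.629 -0.039  0.345] -30+:-14,-4,89,8,66,-16 -30-:x -15+:-12,5,77,3,84,-13 -15-:x 0+:-11,15,64,0,101,-11 0-:x 15+:-9,25,52,-3,118,-11 15-:x 30+:-8,35,40,-6,134,-12 30-:x 45+:-8,45,29,-12,150,-16 45-:x 60+:x 60-:x
0.35 2.4583 [0.42012596 0.01074098 0.21343633] [0.41996916 0.01036943 0.21326984] [ -15.3422462   -31.7771657   122.16091885    9.12964196   60.91228217
 -108.4705521 ]
[[390.1, 235.8], [393.5, 242.4], [170.9, 221.0], [301.4, 221.0], [485.2, 136.8], [121.1, 136.6]]
```

View pics/w1.png

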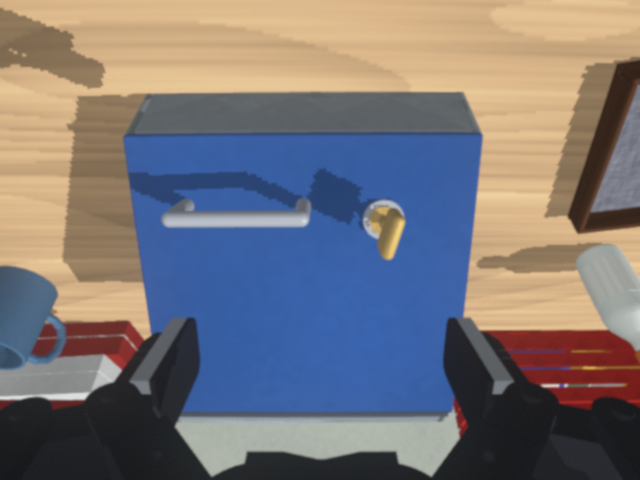

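The wrist view shows the panel with its lower edge at the top, row 133. The bar runs (165–309, 219) and the key bow is near (393,236), tilted clockwise about 15–20°. I'll enlarge the key to get the bow's centre and angle.

Run:
```python
from h import *
import pickle; c,T=pickle.load(open("w1.pkl","rb"))
I=c["color"]; hs=cv2.cvtColor(I,cv2.COLOR_RGB2HSV)
m=((hs[...,0]>10)&(hs[...,0]<35)&(hs[...,1]>90)); m=comp(m,(391,240)); ys,xs=np.nonzero(m); print(xs.min(),xs.max(),ys.min(),ys.max(),m.sum())
cv2.imwrite("pics/crop3.png",cv2.resize(I[190:270,350:430],(600,600),interpolation=cv2.INTER_CUBIC)[:,:,::-1])
from h import Hw
D=.25
for off in (.028,.054):
    P=[Hw(np.r_[-.165,.055,0]+Rn.from_euler('z',-D).apply([sx*.014,sy*.004,off])) for sx,sy in((-1,-1),(-1,1),(1,1),(1,-1))]
    print(off,((project(c,P,T)-[350,190])*7.5).round().tolist())
b=((hs[...,1]<60)&(hs[...,2]>100)); b=comp(b,(237,219)); ys,xs=np.nonzero(b); k=(xs>190)&(xs<290); print("bar",xs.min(),xs.max(),ys[k].min(),ys[k].max())
blue=comp((hs[...,0]>105)&(hs[...,0]<128)&(hs[...,1]>140),(300,300)); print(poly(blue,5).tolist())
```

```text
370 403 207 258 1119
0.028 [[281.0, 135.0], [370.0, 158.0], [275.0, 456.0], [188.0, 435.0]]
0.054 [[331.0, 216.0], [428.0, 240.0], [321.0, 565.0], [226.0, 542.0]]
bar 162 310 201 226
[[480, 136], [450, 410], [183, 410], [152, 330], [126, 136]]
```

View pics/crop3.png

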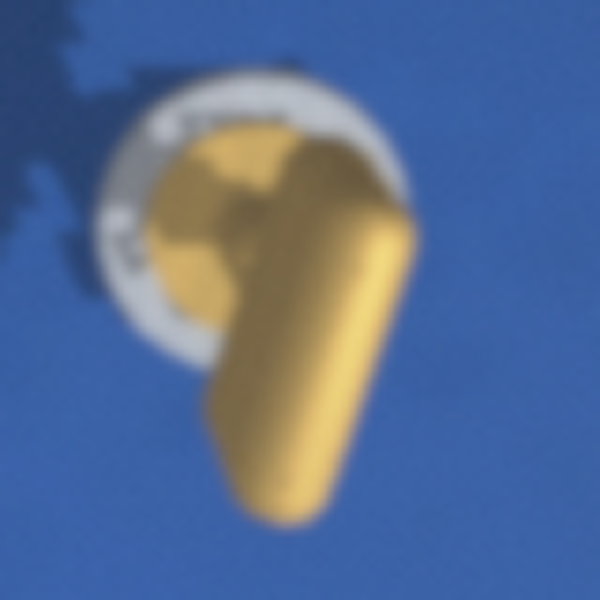

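```bash
python3 - <<'E'
import json,numpy as np
json.dump([.5525,-.0003,float(np.radians(.7))],open("lock.json","w"))
E
python3 - <<'E'
from plant import *
from h import *
R=Rp(0); D=.25
def ktool(d): return toolR(-R[:,2],R@np.array([np.sin(d),np.cos(d),0]))
pk=Hw((-.165,.055,.040)); n=R[:,2]
q1=inverse_kinematics((pk+.05*n).tolist(),eul(ktool(D))); print(q1)
movep((pk+.05*n).tolist(),eul(ktool(D)))
print(inverse_kinematics((pk+.05*n).tolist(),eul(ktool(1.3))))
print(move_linear(pk.tolist(),feed=.05,force_limit=12))
o=get_obs();print(o["clock"],o["position"],pk,o["ft_force"],o["joint_positions"])
E
```

```text
[ -5.09181351 -24.45241764 124.38651847   3.76268437  50.25350626
 -83.10405782]
[ -5.09181351 -24.45241764 124.38651847   3.76268437  50.25350626
 -22.94348934]
False
4.175 [0.47401056 0.05374593 0.1174528 ] [0.47393969 0.05374426 0.11714102] [-0.348535    0.69594427  0.02986353] [ -4.62049029 -17.9419226  125.55176002   3.93310125  42.53782557
 -83.1886825 ]
```

Run:
```python
from plant import *
from h import *
clamp(); o=get_obs(); print(o["clock"],o["grip_width"],o["grip_force"],o["ft_force"],o["wrist_torque"])
q=list(o["joint_positions"]); q0=q[5]
for d in (30,60,75,np.degrees(1.63-.25)):
    q[5]=q0+d; move_j(q); o=get_obs(); print(o["clock"],d,o["joint_positions"][5]-q0,o["grip_width"],np.round(o["ft_force"],1),np.round(o["wrist_torque"],2))
```

```text
4.875 0.00626113541270497 59.76474702358246 [-4.77729649  2.81484602  4.27390825] [0.54255817 0.46401872 0.22914064]
5.4583 30 29.814218631898633 0.006310905153925446 [-2.1  2.   3. ] [0.34 0.44 0.21]
6.0417 60 59.738732602979354 0.00635336521107941 [-2.9  3.4  1.8] [0.61 0.42 0.31]
6.4083 75 74.62715027518044 0.00639299895835703 [-3.4  3.2  3.2] [0.68 0.4  0.27]
6.6583 79.0681757280536 78.72443016250543 0.006258597806498358 [-2.9  3.5  2.6] [0.27 0.43 1.22]
```

```bash
cat >> h.py <<'E'
def htool(tau,sg=1):
    t=np.radians(tau); r=Rn.from_euler('z',TH); z=r.apply([-np.sin(t),0,-np.cos(t)]); return toolR(z,np.cross(z,sg*r.apply([0,1,0])))
def hpos(a,tau,d=.019): 
    Rt=htool(tau); return Hw((-.175,-.04,.043),a)+d*Rt[:,2]
E
python3 - <<'E'
from plant import *
from h import *
n=Rp(0)[:,2]; open_gripper(); o=get_obs()
move_linear((np.array(o["position"])+.06*n).tolist(),feed=.15)
# look at key from above the panel while going to the handle
Rt=htool(-30); pa=hpos(0,-30)+.07*n
movep(pa.tolist(),eul(Rt)); ob=get_obs(); c=read_camera("wrist"); T=wrist_T(c,ob); print(ob["clock"],ob["joint_positions"])
cv2.imwrite("pics/w2.png",c["color"][:,:,::-1])
print(project(c,[Hw((-.175,-.08,.043)),Hw((-.175,0,.043)),Hw((-.165,.055,.054))],T).round(1).tolist())
E
```

```text
8.55 [-24.75160941 -26.01343045 125.55075014  15.35145639  54.0076673
 -31.45585636]
[[325.5, 340.6], [325.8, 187.9], [351.5, 56.8]]
```

View pics/w2.png

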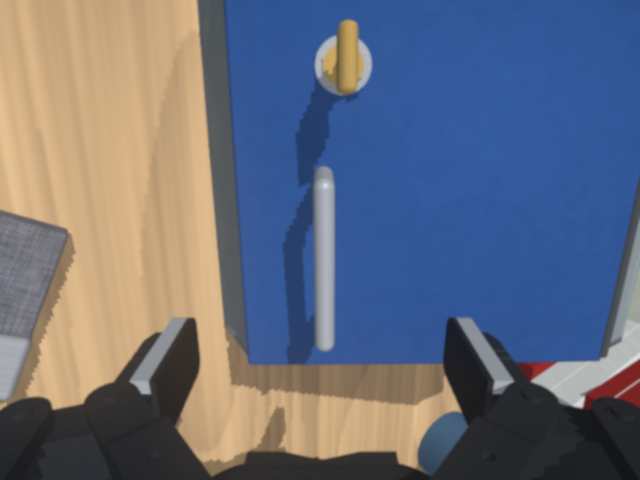

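The key bow, (346,20) to (347,95), now lies along the bar direction, so it has made its full quarter turn. The bar column at 324 matches the predicted 325.7. Next I'll grasp the bar and start the swing.

Run:
```python
from plant import *
from h import *
print(move_linear(hpos(0,-30).tolist(),feed=.08,force_limit=12))
clamp(); o=get_obs(); print(o["clock"],o["grip_width"],o["grip_force"],np.round(o["ft_force"],1))
for a in (.1,.3,.5):
    tau=-30+76*a/1.8; move_linear(hpos(a,tau).tolist(),ori=eul(htool(tau)),feed=.1)
    o=get_obs(); print(a,o["clock"],o["grip_width"],np.round(o["ft_force"],1),np.round(o["wrist_torque"],1))
    if np.linalg.norm(o["ft_force"])>45: break
```

```text
False
10.325 0.007675818264695149 58.45633506774902 [3.3 2.3 3.7]
0.1 10.65 0.008028123726993566 [4.6 0.2 1.9] [ 0.  -0.6  0.1]
0.3 11.15 0.007512177722774812 [ 9.1 -0.6 -1.1] [-0.1 -1.   0. ]
0.5 11.65 0.00798243471763932 [ 6.2 -2.3 -1.1] [-0.4 -0.8 -0. ]
```

Run:
```python
from plant import *
from h import *
for a in np.r_[.7:1.75:.2,1.78]:
    tau=-30+76*a/1.8; move_linear(hpos(a,tau).tolist(),ori=eul(htool(tau)),feed=.1)
    o=get_obs(); print(round(a,2),o["clock"],round(o["grip_width"],4),np.round(o["ft_force"],1),np.round(o["wrist_torque"],1))
    if np.linalg.norm(o["ft_force"])>45: break
c=read_camera("side"); cv2.imwrite("pics/s2.png",c["color"][:,:,::-1])
```

```text
0.7 12.15 0.0076 [ 2.2 -1.6 -1.7] [-0.3 -0.   0.1]
0.9 12.65 0.0079 [-3.3 -1.4  0. ] [-0.2  0.9  0. ]
1.1 13.15 0.0079 [-5.7  1.8  8.2] [ 0.2  1.3 -0. ]
1.3 13.65 0.0076 [-5.7  3.2  9.5] [ 0.4  1.7 -0.1]
1.5 14.1417 0.0077 [-4.2  4.5 15.4] [ 0.6  1.7 -0.5]
1.7 14.6333 0.0078 [-2.7  8.3 17. ] [ 0.8  2.  -0.8]
1.78 14.9167 0.0078 [-0.9  8.1 18.7] [ 0.9  2.2 -1. ]
```

View pics/s2.png

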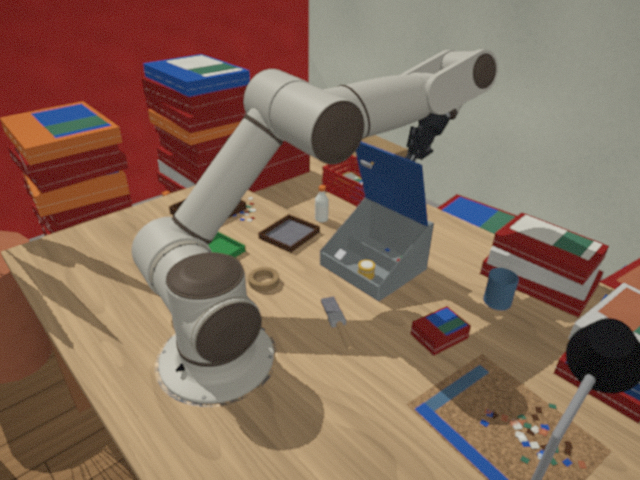

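The side view shows the panel standing near-vertical, gripper at its back top. The tin is at (367,268) in the open compartment, with the pale keeper tab at (341,254). I'll release, back out over the top, and look at the tin.

Run:
```python
from plant import *
from h import *
open_gripper(); o=get_obs(); print(o["clock"],np.round(o["ft_force"],1))
z=Rn.from_euler('xyz',o["tool_rot"],degrees=True).as_matrix()[:,2]
p=np.array(o["position"]); 
move_linear((p-.09*z).tolist(),feed=.15); o=get_obs(); print(o["clock"],o["position"],np.round(o["ft_force"],1))
q=o["position"].copy() if hasattr(o["position"],'copy') else list(o["position"])
for tgt,tau in (((.60,-.03,.50),20),((.45,0,.42),0)):
    try: move_linear(list(tgt),ori=eul(htool(tau)),feed=.25)
    except IKError as e: print("ik",tgt,e)
o=get_obs(); print(o["clock"],o["position"],o["joint_positions"])
```

```text
15.7 [-1.1  0.1 -0.4]Traceback (most recent call last):
  File "<stdin>", line 6, in <module>
plant.IKError: the arm cannot follow that straight line within its joint ranges
```

Run:
```python
from plant import *
from h import *
o=get_obs(); p=np.array(o["position"]); R=Rn.from_euler('xyz',o["tool_rot"],degrees=True).as_matrix(); z=R[:,2]; print(p,z,o["joint_positions"])
for d in (.02,.03,.04,.05,.06,.07,.08):
    print(d,inverse_kinematics((p-d*z).tolist(),o["tool_rot"].tolist()) is not None, [ (dz,tau) for dz in(0,.03,.06,.1) for tau in (45,35,25) if inverse_kinematics((p-d*z+[0,0,dz]).tolist(),eul(htool(tau))) is not None])
for d in (.06,.05,.04,.03):
    try: move_linear((p-d*z).tolist(),feed=.12); print("moved",d,get_obs()["ft_force"],get_obs()["joint_positions"]); break
    except IKError: pass
c=read_camera("scene"); cv2.imwrite("pics/sc2.png",cv2.resize(c["color"][130:380,200:440],(576,600),interpolation=cv2.INTER_CUBIC)[:,:,::-1])
```

```text
[ 0.61132769 -0.0396056   0.33125343] [-0.70891283 -0.00866253 -0.70524291] [ -7.75050449  44.70599343  30.57838571 -11.68031564 149.02732284
 -16.0329871 ]
0.02 True [(0, 45), (0, 35), (0, 25), (0.03, 45), (0.03, 35), (0.03, 25), (0.06, 35), (0.06, 25), (0.1, 25)]
0.03 True [(0, 45), (0, 35), (0, 25), (0.03, 35), (0.03, 25), (0.06, 35), (0.06, 25), (0.1, 25)]
0.04 True [(0, 45), (0, 35), (0, 25), (0.03, 35), (0.03, 25), (0.06, 25), (0.1, 25)]
0.05 False [(0, 35), (0, 25), (0.03, 35), (0.03, 25), (0.06, 25)]
0.06 False [(0, 35), (0, 25), (0.03, 25), (0.06, 25)]
0.07 False [(0, 35), (0, 25), (0.03, 25)]
0.08 False [(0, 25), (0.03, 25)]
moved 0.04 [-0.41852826  0.25628899 -0.11862861] [ -7.47636979  52.68695989  13.65908232 -15.50081367 157.81530953
 -20.1851054 ]
```

View pics/sc2.png

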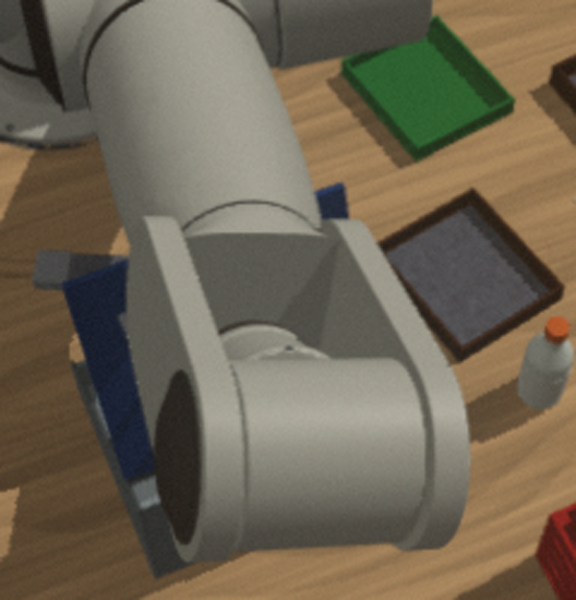

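Tray and glue are undisturbed and the gripper is clear of the bar. Now I'll rise while rolling back toward tool-down and go to the look-down pose.

Run:
```python
from plant import *
from h import *
p=np.array(get_obs()["position"])
def go(pos,tau,feed):
    try: move_linear(list(pos),ori=eul(htool(tau)),feed=feed)
    except IKError: movep(list(pos),eul(htool(tau))); print("movep",tau)
    o=get_obs(); print(round(o["clock"],2),np.round(o["position"],3),np.round(o["ft_force"],1))
go(p+[0,0,.03],35,.12); go(p+[0,0,.065],25,.12); go((.62,-.03,.47),10,.15); go((.48,-.01,.47),0,.25)
# tool down, tool x toward robot
movep([.43,0,.26],[180,0,180+np.degrees(TH)]); ob=get_obs(); c=read_camera("wrist"); T=wrist_T(c,ob)
print(ob["clock"],ob["joint_positions"],ob["ft_force"])
cv2.imwrite("pics/w3.png",c["color"][:,:,::-1]); import pickle; pickle.dump((c,T),open("w3.pkl","wb"))
hs=cv2.cvtColor(c["color"],cv2.COLOR_RGB2HSV); m=(hs[...,0]>20)&(hs[...,0]<35)&(hs[...,1]>130)&(hs[...,2]>60)
n,l,st,ce=cv2.connectedComponentsWithStats(m.astype(np.uint8)); print([(st[i].tolist(),onplane(c,[ce[i]],.05,T).round(3).tolist()) for i in range(1,n) if st[i][4]>200])
print(project(c,[Lw((-.046,0,.05)),Lw((-.102,.055,.05))],T))
```

```text
16.69 [ 0.639 -0.039  0.391] [ 0.7 -0.4 -1. ]
17.13 [ 0.639 -0.039  0.424] [ 0.9 -1.   0.2]
17.62 [ 0.62  -0.03   0.469] [ 0.8  0.1 -0.6]
18.62 [ 0.481 -0.01   0.469] [ 0.4 -0.2  0.3]
20.075 [-1.02892518e+01 -9.46613967e+00  9.69980183e+01 -1.88831416e-03
  9.24628247e+01 -1.00921343e+02] [ 0.08823411 -0.11399748  0.96848322]
[([277, 237, 44, 19, 211], [[0.468, -0.019, 0.05]]), ([268, 247, 55, 52, 991], [[0.494, -0.023, 0.05]])]
[[319.97209947 283.35668096]
 [383.98414647 223.34207186]]
```

View pics/w3.png

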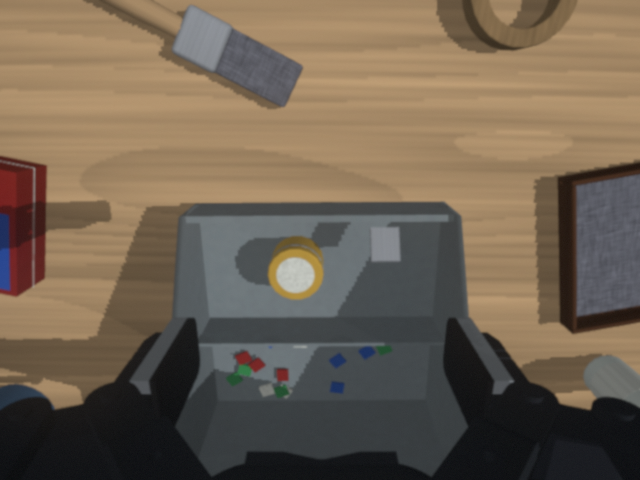

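The view shows the tin top at (295.5,273), 55 px wide, which puts it at world (0.494,-0.023). That is left of centre in the image and clear of the tab at (385,244), and the fingers can close along y. Next I'll grasp and lift it, and get the tray centre from its rim.

Run:
```python
from plant import *
from h import *
c=read_camera("scene")
w=onplane(c,[[396.7,209.2],[434.6,248.8],[392.5,280],[357.5,234]],.025); d=np.roll(w,-1,0)-w
print("tray",w.round(3).tolist(),w.mean(0),np.linalg.norm(d,axis=1),np.degrees(np.arctan2(d[:,1],d[:,0])))
ori=[180,0,180+float(np.degrees(TH))]
move_linear([.494,-.023,.14],ori=ori,feed=.2)
print(move_linear([.494,-.023,.021],feed=.1,force_limit=10)); o=get_obs(); print(o["position"],o["ft_force"])
clamp(); o=get_obs(); print(o["clock"],o["grip_width"],o["grip_force"],o["ft_force"])
if .045<o["grip_width"]<.055:
    move_linear([.490,-.023,.20],feed=.12); o=get_obs(); print(o["clock"],o["grip_width"],o["position"],o["ft_force"],o["joint_positions"])
```

```text
tray [[0.394, 0.36, 0.025], [0.544, 0.393, 0.025], [0.584, 0.253, 0.025], [0.426, 0.23, 0.025]] [0.48704025 0.30913078 0.025     ] [0.15396792 0.14534288 0.15980369 0.1332671 ] [  12.44378765  -74.27624483 -171.8158854   103.69991295]
False
[ 0.49434682 -0.02306347  0.02156179] [-0.87778953 -1.56787003 -1.21819732]
22.8083 0.04862569966536007 61.31011962890625 [-3.82636854  0.36363218  9.24300114]
24.45 0.04866376326699611 [ 0.48978386 -0.02294927  0.19937306] [ 0.75522475  0.50558477 -1.81101555] [-1.16936897e+01 -7.47110726e-01  9.60413315e+01 -6.84436729e-04
  8.47639211e+01 -1.02395519e+02]
```

Run:
```python
from plant import *
from h import *
for yaw in (101,-79):
    q=inverse_kinematics([.485,.309,.14],[180,0,yaw]); print(yaw,q)
yaw=min((101,-79),key=lambda y:abs(inverse_kinematics([.485,.309,.14],[180,0,y])[5]+102))
move_linear([.47,.15,.2],feed=.25)
movep([.485,.309,.14],[180,0,yaw]); o=get_obs(); print(o["clock"],o["grip_width"],o["ft_force"])
print(move_linear([.485,.309,.03],feed=.12)); print(move_linear([.485,.309,.0145],feed=.02,force_limit=4))
o=get_obs(); print(o["clock"],o["grip_width"],o["position"],o["ft_force"])
```

```text
101 [ 2.48270424e+01  1.13198762e+01  8.99084482e+01 -2.54444375e-14
  7.87716757e+01  1.38270424e+01]
-79 NoneTraceback (most recent call last):
  File "<stdin>", line 5, in <module>
  File "<stdin>", line 5, in <lambda>
TypeError: 'NoneType' object is not subscriptable
```

Run:
```python
from plant import *
from h import *
move_linear([.47,.15,.2],feed=.25)
movep([.485,.309,.14],[180,0,101]); o=get_obs(); print(o["clock"],o["grip_width"],o["ft_force"])
print(move_linear([.485,.309,.03],feed=.12)); print(move_linear([.485,.309,.0145],feed=.02,force_limit=4))
o=get_obs(); print(o["clock"],o["grip_width"],o["position"],o["ft_force"])
```

```text
26.8417 0.04799764845472629 [-0.34170121 -0.05359287 -1.56916386]
False
True
28.55 0.048530202436262604 [0.48488946 0.30891742 0.01660697] [-0.47683577 -0.60393711  8.56078781]
```

Contact came at z 0.0166, as expected for the tray floor (0.0168). I'll release, retreat and check.

Run:
```python
from plant import *
from h import *
open_gripper(); print(get_obs()["ft_force"]); move_linear([.485,.309,.16],feed=.12); movep([.25,.40,.3],[180,0,140]); o=get_obs(); print(o["clock"],o["ft_force"])
c=read_camera("scene"); cv2.imwrite("pics/sc3.png",c["color"][:,:,::-1])
```

```text
[ 0.67552545  0.18952196 -0.23975511]
31.4667 [ 0.24821199 -0.16408156 -0.61853497]
```

View pics/sc3.png

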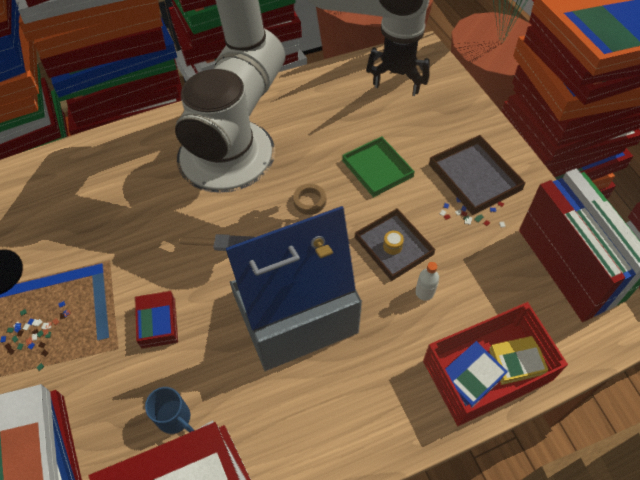

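The tin stands upright in the smaller dark tray at (394,241). The panel is up with its corners at (229,249) and (343,209), the key is still turned, and the other things are where they were. One check of the panel angle before handing in.

Run:
```python
from plant import *
from h import *
c=read_camera("scene")
for a in (1.5,1.65,1.75,1.85): print(a,project(c,[Hw((-.223,-.12,.008),a),Hw((-.223,.12,.008),a)]).round(0).tolist())
```

```text
1.5 [[218.0, 235.0], [332.0, 195.0]]
1.65 [[221.0, 243.0], [338.0, 201.0]]
1.75 [[224.0, 249.0], [343.0, 207.0]]
1.85 [[227.0, 257.0], [348.0, 213.0]]
```

The angle is about 1.77 rad, which is wide open.

```bash
python3 -c "
from plant import *
print(close_job())"
```

```text
the job is handed in; nothing more can be done
None
```

Job handed in at about 32 s on the robot's clock: key turned a full quarter clockwise, panel open to about 1.77 rad, yellow tin standing upright in the smaller dark tray, and the mug, glue bottle and red box left where they were.

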